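# Put the cold chisels back in their spring clips in size order

## Task

Put the chisel set back in order on its rack: the middle chisel has been left lying loose in the clips of the largest one, so take it out and click it into its own middle clips, then click the largest chisel, which lies on the bench, into the large clips. Press each one straight down until it is fully home in both of its clips, with the cutting edges pointing the same way as on the small chisel and the lengths centred across the rails. Leave the small chisel in its clips and do not disturb the things lying round the rack.

Things in the scene. Friction and masses are not known exactly. Their poses are not given: they have to be found in the camera images.
- chisel_rack: Chisel rack screwed to the bench: wooden board 150 x 200 x 12 mm with two parallel grey steel rails along its y, 14 mm wide, at x = -38 and +38 mm, tops 31 mm above the bench; between them 62 mm is open down to the board. Three pairs of spring clips at y = -66 (large), 0 (medium), +66 mm (small). A chisel lies along x across both rails. Origin: middle of the board's underside, on the bench.
- chisel_small: Smallest flat cold chisel, eight-sided bar 10 mm across flats, painted green with bare steel ends, 140 mm long overall with the last 22 mm drawn out to a flat blade 13.5 mm wide; about 0.08 kg. Origin: on its axis at mid-length; x axis along the bar towards the cutting edge. It already sits clicked home in the small clips. (z axis: up as it lies.)
- chisel_medium: Middle flat cold chisel, same make: bar 14 mm across flats, 160 mm long, blade the last 26 mm, 19 mm wide; about 0.18 kg. Origin: on its axis at mid-length; x axis towards the cutting edge. At the start it lies loose in the large clips (2 mm of play each side, resting on the clip floor, not held by the lips), edge the right way.
- chisel_large: Largest flat cold chisel, same make: bar 18 mm across flats, 180 mm long, blade the last 30 mm, 24 mm wide; about 0.35 kg. Origin: on its axis at mid-length; x axis towards the cutting edge. At the start it lies flat on the bench to the left of the rack, its axis 9 mm above the bench.
- seat_small (a point): Where the small chisel's origin is when clicked home: midway between the rails, 36 mm above the bench (bar resting on the clip floor, 31 mm). x: the way the cutting edge must point; z up. Its two clips already hold the small chisel.
- chisel_small_edge (a point): Middle of the cutting edge of the small chisel, 70 mm from its origin along its x axis.
- seat_medium (a point): Where the medium chisel's origin is when clicked home: midway between the rails, 38 mm above the bench (bar resting on the clip floor, 31 mm). x: the way the cutting edge must point; z up. Each clip has two sprung jaws; their lips, 12 mm above the clip floor, stand 3 mm closer than the bar is wide, with flared tops up to 20 mm. Pressed straight down, the bar clicks past with 6 to 17 N in all and is then held against a pull of 20 N.
- chisel_medium_edge (a point): Middle of the cutting edge of the medium chisel, 80 mm from its origin along its x axis.
- seat_large (a point): Where the large chisel's origin is when clicked home: midway between the rails, 40 mm above the bench (bar resting on the clip floor, 31 mm). x: the way the cutting edge must point; z up. Each clip has two sprung jaws; their lips, 15 mm above the clip floor, stand 3 mm closer than the bar is wide, with flared tops up to 23 mm. Pressed straight down, the bar clicks past with 6 to 17 N in all and is then held against a pull of 20 N.
- chisel_large_edge (a point): Middle of the cutting edge of the large chisel, 90 mm from its origin along its x axis.
- pliers: Blue-handled pliers, 156 mm long, 14 mm high, lying on the bench to the left. Bystander. Origin: centre of the underside.
- paint_bottle_2: Small green paint bottle with black cap, 36 mm across, 101 mm high, standing behind with two others. Bystander. Origin: centre of the underside.

How it is judged:
By the outcome, as a careful person would: the job done as asked, in the order asked, and still so for the second after the job is handed in, with the robot touching nothing.
It also fails if it takes over 53 s, if anything falls off the work surface, if the arm or the gripper's body presses on something with over 40 N, if the wrist force passes 120 N, or if a joint passes its speed limit or range.

## Robot

A 6-joint arm with a two-finger parallel gripper is mounted at the origin on a cart in front of the work surface, level with it; the furniture and walls round the work are solid. World frame = base frame: x ahead of the robot, y to its left, z up, the work surface at z = 0. Lengths are in m, angles in degrees, forces in N, time in s.
With the tool pointing down it reaches from about 0.325 to 0.775 m from the base axis. Payload 5.5 kg.
Tool frame: the origin (TCP) lies at the centre of the arm's flange, where the gripper is bolted on; the fingertips stand 182 mm ahead of it and the grasp point (between the pads) lies 163 mm ahead of it; z points along the fingers, y is the direction in which the jaws open and shut (so a half turn about z gives the same grasp; the last joint's range is limited). The gripper opens to 88 mm and grips with 3 to 60 N. Pads are 20 mm wide; open, the fingers measure 115 mm over their backs; the gripper's body (75 mm by 178 mm) begins 61 mm behind the grasp point.
Start: joints at [71.752, 5.22, 70.514, -0, 104.267, -3.249], TCP at [0.155, 0.58, 0.405] pointing down, gripper open.
Joint ranges: [-164.24, 164.24], [-49.07, 125.15], [9.68, 141.18], [-86.29, 266.29], [3.28, 154.24], [-151.56, 151.56]. Speed limits (degrees/s): [147.25, 147.25, 172.46, 180, 180, 180].

## Interface

Orientations are given as [roll, pitch, yaw] about the fixed x, y, z axes, in that order (R = Rz(yaw) Ry(pitch) Rx(roll)).
In Python, from station import r gives the robot as it stands. The module is installed in compiled form; this text tells all that it offers. Calls block until the motion is done:
- r.reach(position, orientation): joint-space move of the TCP to a pose.
- r.servo_line(position, rotation=None, speed=0.15): straight line of the TCP; rotation=None keeps the orientation; speed is the mean speed in m/s.
- r.move_joints(angles): joint-space move.
- r.let_go() and r.grab(squeeze=None): open the fingers fully, or close them until they stop; squeeze is the grip in N (None keeps the last).
- r.wait(seconds).
- r.inverse_kinematics(position, orientation): joint angles nearest the present ones, or None.
- r.sense(): the state.
- r.snapshot(name): name is "scene" or "side" or "wrist"; returns a dict with "frame" (480x640x3 uint8, red, green, blue), "fx", "fy", "cx", "cy" (pixels), "R" (3x3) and "t" (3): a world point X has camera coordinates R X + t. Camera axes: x right, y down, z forward; pixel columns grow to the right and rows downward; lengths in m; the calibration is good to about 2 mm. A picture is of the moment at which its call begins. There is no depth.
A pose or a line that the arm cannot do raises r.IKError and nothing moves.
- r.hand_in(): hands the job in, once; it reports no verdict.
The state is a dict: "clock": time; "joints": joint angles; "joint_vel": joint speeds; "joint_torque": joint torques, N m; "tcp_pos": TCP position; "orientation": TCP orientation; "contact_force": force on the tool from outside, world axes, zero at the start; "torque": the same for the moment, N m; "opening": finger opening in m.
Only numpy, scipy, OpenCV 4.12 (cv2) and the standard library are available. Lean on these libraries where they do the work, as an engineer would, in place of code of your own. Each camera call takes 0.05 s, during which the arm holds its last target.

## Working session

There is one attempt and no reset: what is moved stays moved. The work goes in short steps, each a Python script; the robot and the scene stay as the last script left them, time stands still between calls to the robot, and variables do not carry over. Pictures are saved under pics/ and viewed, and the job is handed in when it is done.

```bash
mkdir -p pics; ls; python3 - <<'E'
from station import r
import cv2,pickle
d={}
for n in("scene","side","wrist"):
    s=r.snapshot(n); d[n]=s; cv2.imwrite(f"pics/{n}0.png",s["frame"][:,:,::-1]); print(n,s["fx"],s["cx"],s["cy"],s["R"],s["t"])
pickle.dump(d,open("s0.pkl","wb"))
s=r.sense();print(s)
E
```

```text
pics
scene 589.7840376649623 319.4628252697685 239.94891230426109 [[ 0.66440377 -0.74721971  0.01517712]
 [-0.51189358 -0.46976781 -0.719224  ]
 [ 0.54454807  0.47008607 -0.69461247]] [-0.12708351  0.38280944  0.63535621]
side 589.1998885571205 322.2160060062126 234.40313462967666 [[-0.97476301 -0.2219923  -0.02359001]
 [-0.12024341  0.6111224  -0.78234963]
 [ 0.18809198 -0.75976893 -0.62239262]] [ 0.49031423 -0.02390609  1.33024233]
wrist 342.38941223665717 313.5622093759444 240.23430302103782 [[ 0.2588155   0.96592378 -0.00240713]
 [ 0.92363663 -0.24675398  0.29327094]
 [ 0.28268341 -0.07812638 -0.95602634]] [-0.59853022 -0.03452981  0.39222037]
{'clock': 0.15, 'joints': array([ 7.17554665e+01,  5.25361756e+00,  7.05673101e+01,  9.42709410e-04,
        1.04268167e+02, -3.24872486e+00]), 'joint_vel': array([ 0.00464257, -0.1214652 , -0.1640506 ,  0.03809805, -0.02930287,
       -0.06445353]), 'joint_torque': array([ 1.24945058e-03, -4.47044599e+01, -4.06909060e+01,  6.98417821e-02,
        2.74686946e-02, -8.49318917e-05]), 'tcp_pos': array([0.15526192, 0.579607  , 0.40374944]), 'orientation': array([-1.79911101e+02, -5.96154995e-03,  1.65004418e+02]), 'contact_force': array([-0.3267451 , -0.20645789, -0.9995962 ]), 'torque': array([ 0.006728 , -0.0307666,  0.0090567]), 'opening': 0.0877323999418964}
```

View pics/scene0.png

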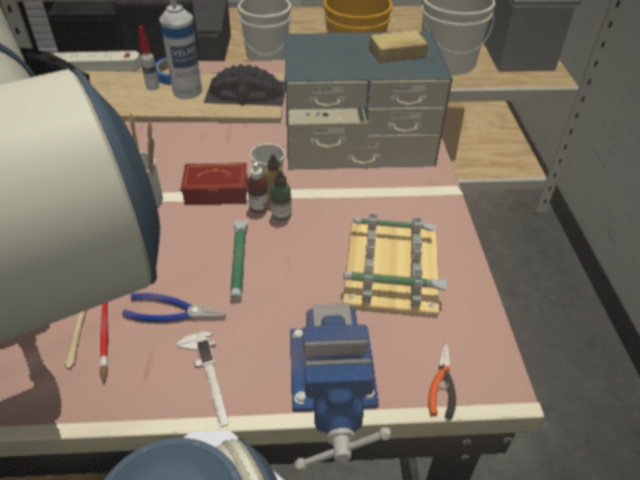

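View pics/side0.png

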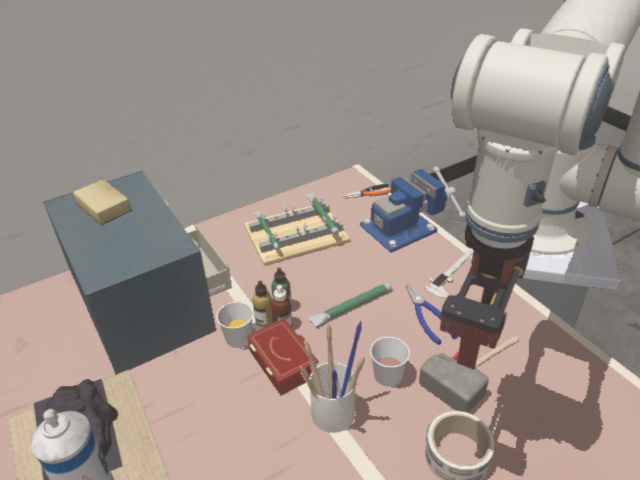

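View pics/wrist0.png

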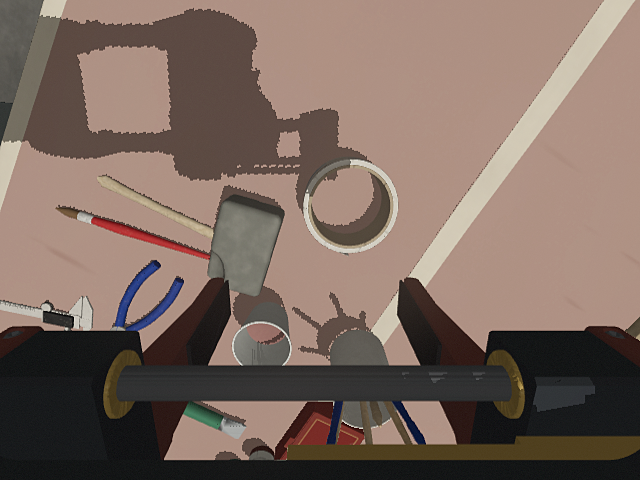

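```bash
cat > h.py <<'E'
import numpy as np,cv2,pickle
from scipy.spatial.transform import Rotation as Ro
def ray(s,u,v,z):
    R=np.array(s["R"]);t=np.array(s["t"]);C=-R.T@t
    d=R.T@np.array([(u-s["cx"])/s["fx"],(v-s["cy"])/s["fy"],1]); return C+d*(z-C[2])/d[2]
def proj(s,X):
    c=np.array(s["R"])@np.array(X)+s["t"]; return np.array([s["fx"]*c[0]/c[2]+s["cx"],s["fy"]*c[1]/c[2]+s["cy"]])
E
python3 - <<'E'
from h import *
d=pickle.load(open("s0.pkl","rb"))
s=d["scene"]
for n,u,v,z in[("smallL",358,222,.036),("smallR",437,228,.036),("medL",348,277,.038),("medR",443,285,.038),("lgTop",240,222,.009),("lgBot",236,299,.009),("pl",224,316,.01),("bt",281,215,0)]: print(n,ray(s,u,v,z).round(3))
s=d["side"]
for n,u,v,z in[("smallL",278,249,.036),("smallR",256,214,.036),("medL",309,197,.038),("medR",339,237,.038),("lgedge",312,321,.009),("lghead",391,289,.009)]: print(n,ray(s,u,v,z).round(3))
a=cv2.resize(d["scene"]["frame"][200:320,330:460,::-1],None,fx=5,fy=5,interpolation=2)
b=cv2.resize(d["side"]["frame"][180:340,240:400,::-1],None,fx=3.75,fy=3.75,interpolation=2)
cv2.imwrite("pics/a.png",a);cv2.imwrite("pics/b.png",b)
w=d["wrist"];R=np.array(w["R"]);print(-R.T@w["t"],R[2])
E
```

```text
smallL [0.548 0.229 0.036]
smallR [0.627 0.12  0.036]
medL [0.436 0.159 0.038]
medR [0.522 0.039 0.038]
lgTop [0.429 0.401 0.009]
lgBot [0.303 0.274 0.009]
pl [0.267 0.262 0.01 ]
bt [0.499 0.368 0.   ]
smallL [0.542 0.241 0.036]
smallR [0.625 0.133 0.036]
medL [0.523 0.048 0.038]
medR [0.425 0.18  0.038]
lgedge [0.431 0.4   0.009]
lghead [0.298 0.286 0.009]
[0.0759277  0.60025696 0.38365886] [ 0.28268341 -0.07812638 -0.95602634]
```

View pics/a.png

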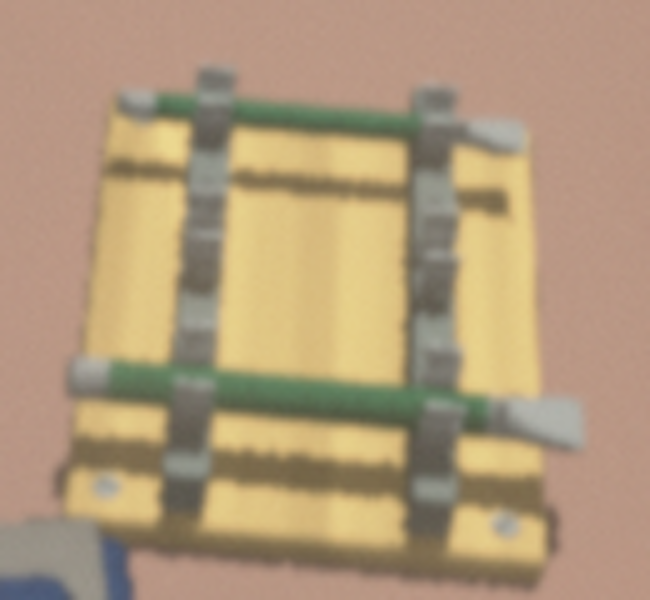

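View pics/b.png

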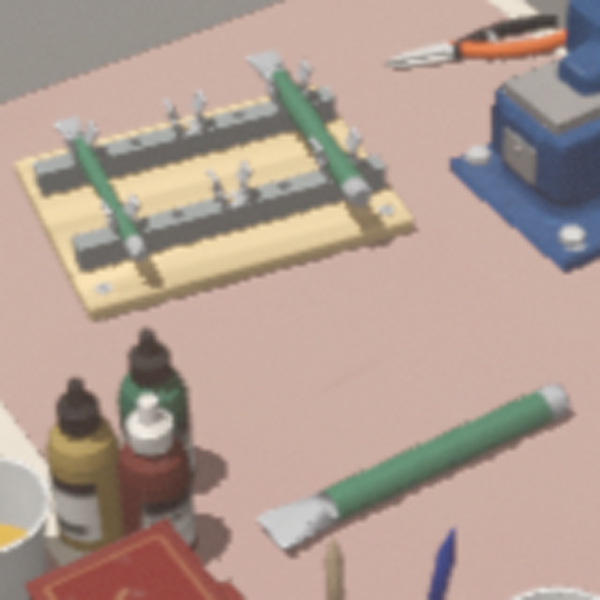

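```bash
python3 - <<'E'
from station import r
from h import *
d={}
r.reach([0.35,0.35,0.40],[180,0,-139]); s=r.snapshot("wrist"); d["L"]=s; cv2.imwrite("pics/wL.png",s["frame"][:,:,::-1]);print(r.sense()["clock"],r.sense()["joints"].round(1))
r.reach([0.525,0.15,0.34],[180,0,127]); r.wait(.1); s=r.snapshot("wrist"); d["K"]=s; cv2.imwrite("pics/wK.png",s["frame"][:,:,::-1]);q=r.sense();print(q["clock"],q["joints"].round(1),q["tcp_pos"],q["orientation"])
pickle.dump(d,open("s1.pkl","wb"))
for n in d: s=d[n];R=np.array(s["R"]);print(-R.T@s["t"],R[2])
E
```

```text
1.55 [ 41.1 -11.   86.7   0.  104.3 -89.9]
2.7583 [ 12.5  -3.3  85.6   0.   97.6 -24.7] [0.52456078 0.15120364 0.34058417] [1.79948386e+02 8.00778758e-03 1.27168759e+02]
[0.28749691 0.29709694 0.38003404] [ 0.22119949  0.19199253 -0.95614311]
[0.474448   0.21538666 0.32057788] [ 0.17782023 -0.23383787 -0.95587647]
```

View pics/wL.png

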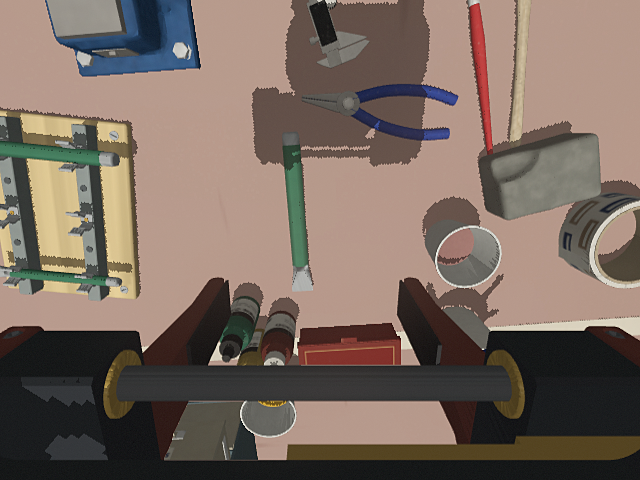

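View pics/wK.png

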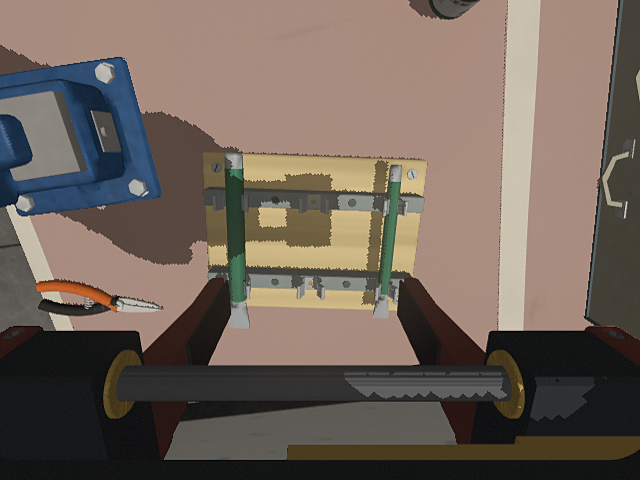

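```bash
python3 - <<'E'
from h import *
d=pickle.load(open("s1.pkl","rb"));d0=pickle.load(open("s0.pkl","rb"))
a=cv2.resize(d["K"]["frame"][140:340,190:440,::-1],None,fx=3.2,fy=3,interpolation=2)
b=cv2.resize(d["L"]["frame"][120:300,250:350,::-1],None,fx=3.3,fy=3.3,interpolation=2)
cv2.imwrite("pics/c.png",a);cv2.imwrite("pics/d.png",b)
v=np.hstack([cv2.resize(d0["scene"]["frame"][290:420,280:390,::-1],(400,473)),cv2.resize(d0["side"]["frame"][160:260,350:460,::-1],(400,473))]);cv2.imwrite("pics/v.png",v)
E
```

```text
(no output)
```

View pics/c.png

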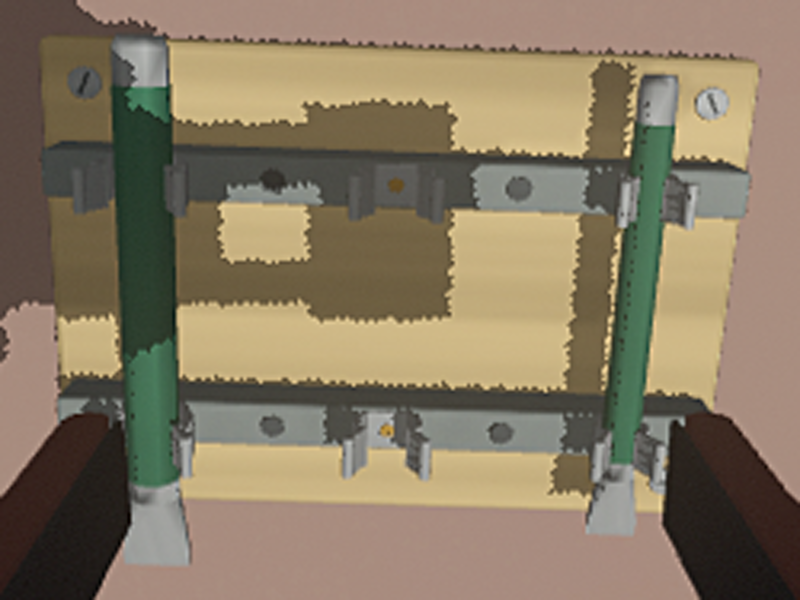

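View pics/d.png

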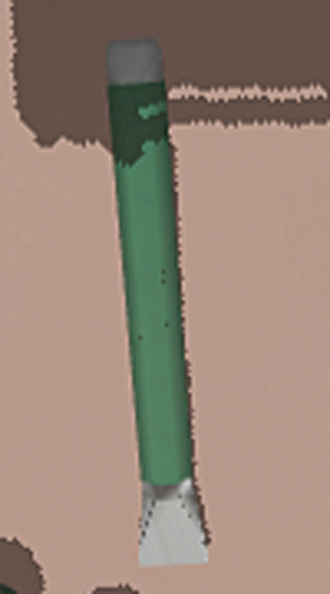

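View pics/v.png

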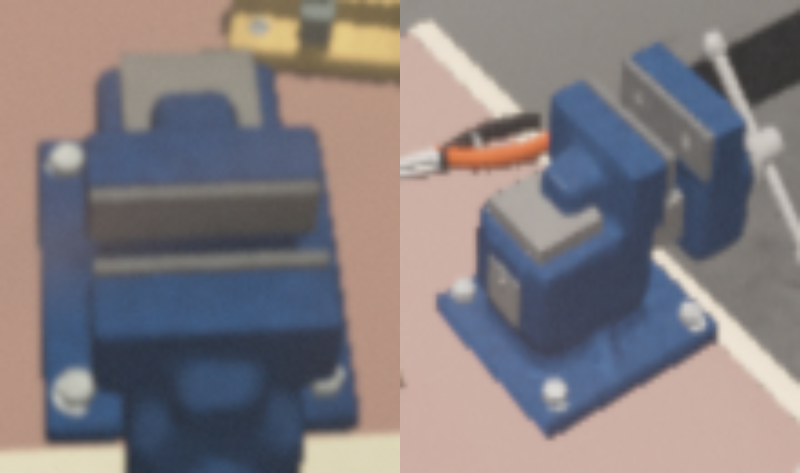

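```bash
cat > fit.py <<'E'
from h import *
from scipy.optimize import least_squares
d=pickle.load(open("s1.pkl","rb"));d0=pickle.load(open("s0.pkl","rb"))
K=d["K"]
f=lambda u,v:(190+u/3.2,140+v/3)
obs=[((-75,-100,12),f(42,38)),((-75,100,12),f(757,60)),((-38,0,31),f(396,185)),((38,0,31),f(387,430)),((-38,33,31),f(518,188)),((-38,-33,31),f(273,180)),((38,-33,31),f(272,426)),((38,33,31),f(500,433)),
 ((-70,66,41),f(660,77)),((70,66,36),f(611,533))]
P=np.array([o[0] for o in obs])/1000.;U=np.array([o[1] for o in obs])
def W(p,X):
    c,s=np.cos(p[2]),np.sin(p[2]); X=np.atleast_2d(X); return np.c_[p[0]+c*X[:,0]-s*X[:,1],p[1]+s*X[:,0]+c*X[:,1],X[:,2]]
if __name__=="__main__":
    F=lambda p:(np.array([proj(K,x) for x in W(p,P)])-U).ravel()
    s=least_squares(F,[.53,.15,-.92],loss='soft_l1'); print(s.x,np.degrees(s.x[2]));print(F(s.x).reshape(-1,2).round(1))
    np.save("rack.npy",s.x)
    c=np.cos(s.x[2]);sn=np.sin(s.x[2])
    def rk(X): dx=X[:2]-s.x[:2]; return np.r_[c*dx[0]+sn*dx[1],-sn*dx[0]+c*dx[1],X[2]]*1000
    # medium ends
    print("med head",rk(ray(K,*f(140,40),.045)),"edge",rk(ray(K,*f(157,563),.038)))
    for n,u,v in[("vise bolt",104,72),("vb2",138,187)]: print(n,rk(ray(K,u,v,.012)))
    # stereo vise: jaw top
    def tri(ua,ub):
        A=[]
        for S,u in((d0["scene"],ua),(d0["side"],ub)):
            M=np.c_[S["R"],S["t"]]; x=[(u[0]-S["cx"])/S["fx"],(u[1]-S["cy"])/S["fy"]]
            A+= [x[0]*M[2]-M[0],x[1]*M[2]-M[1]]
        X=np.linalg.svd(np.array(A))[2][-1];X=X[:3]/X[3];return X
    vs=lambda u,v:(280+u*110/400,290+v*130/473); vd=lambda u,v:(350+(u-400)*110/400,160+v*100/473)
    for n,a,b in[("grayblock L",(125,55),(483,210)),("jawcorner back-L",(88,130),(665,155)),("jaw back-R",(318,130),(555,85))]:
        X=tri(vs(*a),vd(*b));print(n,X,rk(X))
    L=d["L"];g=lambda u,v:(250+u/3.3,120+v/3.3)
    h=ray(L,*g(134,40),.018);e=ray(L,*g(174,564),.009);e2=ray(L,*g(168,486),.012)
    print("large",h,e,np.linalg.norm(h-e),np.degrees(np.arctan2(*(e-h)[[1,0]])),(h+e)/2)
    # side midpoints of body
    for v,l,rr in((100,109,166),(300,127,184),(470,140,193)):
        print(ray(L,*g((l+rr)/2,v),.012))
    for n in("scene","side"):
        S=d0[n]; im=S["frame"][:,:,::-1].copy()
        for X in W(s.x,np.array([(x,y,12) for x in(-75,75) for y in(-100,100)]+[(-70,66,36),(70,66,36)])/1000):
            p=proj(S,X);cv2.circle(im,(int(round(p[0]*1)),int(round(p[1]))),1,(0,0,255),-1)
        c0=proj(S,[*s.x[:2],.02]).astype(int); cr=im[c0[1]-60:c0[1]+60,c0[0]-70:c0[0]+70]; cv2.imwrite(f"pics/f_{n}.png",cv2.resize(cr,None,fx=5,fy=5,interpolation=2))
E
python3 fit.py
```

```text
[ 0.52932391  0.14114165 -0.95028629] -54.44739393254711
[[-3.  -0.3]
 [ 1.7 -1. ]
 [-0.4 -0.2]
 [ 0.1 -0.2]
 [ 0.  -0.1]
 [-0.6  0.4]
 [ 0.1  0.2]
 [ 0.6 -0.3]
 [ 0.6  1. ]
 [-0.3  0.9]]
med head [-76.86723001 -63.29545455  45.        ] edge [ 82.12828826 -66.23354608  38.        ]
vise bolt [-136.74160201 -174.32276813   12.        ]
vb2 [ -43.13055244 -157.97694182   12.        ]
grayblock L [0.34698116 0.1327636  0.08797904] [ -99.20698553 -153.22219711   87.97903838]
jawcorner back-L [0.26650286 0.1006786  0.12183609] [-119.89733433 -237.35372157  121.83609317]
jaw back-R [0.33235519 0.04541833 0.11194214] [ -36.64872762 -215.90854836  111.942145  ]
large [0.30036244 0.27754355 0.018     ] [0.42926956 0.40315548 0.009     ] 0.18021210879451466 44.25824853066099 [0.364816   0.34034951 0.0135    ]
[0.31370331 0.28961686 0.012     ]
[0.35908895 0.33536704 0.012     ]
[0.40259513 0.37710635 0.012     ]
```

```bash
python3 - <<'E'
import cv2,numpy as np
a=cv2.imread("pics/f_scene.png");b=cv2.imread("pics/f_side.png");cv2.imwrite("pics/f.png",cv2.resize(np.vstack([a,b]),(490,600*700//700*1)) if 0 else cv2.resize(np.hstack([a,b]),(800,343)))
E
```

```text
(no output)
```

View pics/f_scene.png

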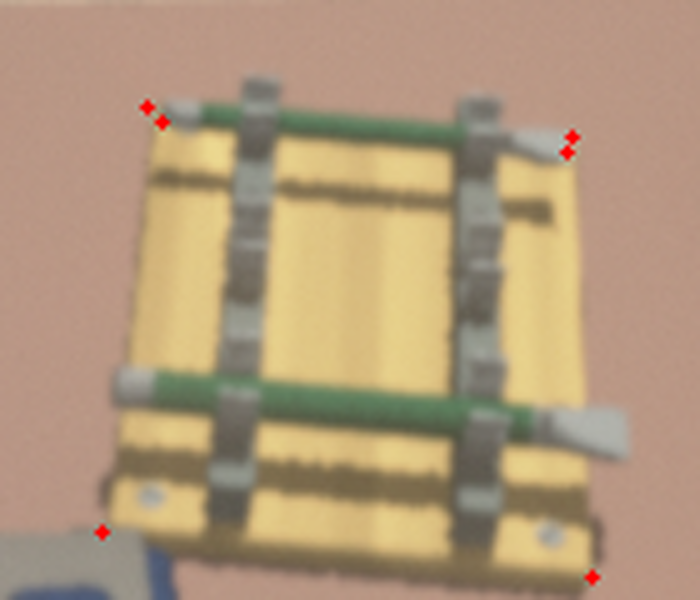

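View pics/f_side.png

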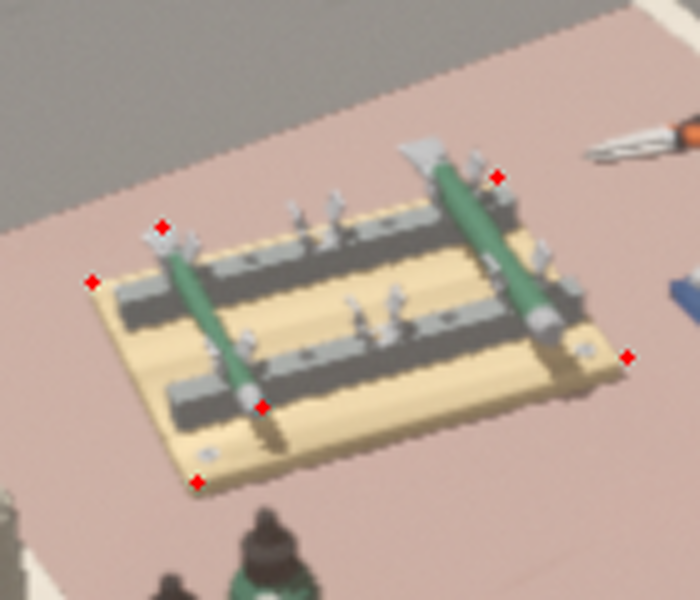

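```bash
cat >> h.py <<'E'
def rk2w(x,y,z,p=None):
    p=np.load("rack.npy") if p is None else p
    c,s=np.cos(p[2]),np.sin(p[2]); return [p[0]+c*x-s*y,p[1]+s*x+c*y,z]
def st(r,m=""):
    q=r.sense(); print(m,"t",round(q["clock"],2),"tcp",q["tcp_pos"].round(4),"ori",q["orientation"].round(2),"F",q["contact_force"].round(1),"op",round(q["opening"],4)); return q
E
python3 - <<'E'
from station import r
from h import *
y=np.degrees(np.load("rack.npy")[2])+180-1.0
p=lambda z:rk2w(.0026,-.0648,z)
r.reach(p(.29),[180,0,y]); st(r)
r.servo_line(p(.212),speed=.1); st(r,"down")
r.grab(40); st(r,"grab")
r.servo_line(p(.27),speed=.1); r.wait(.2); st(r,"up")
s=r.snapshot("wrist"); pickle.dump(s,open("s2.pkl","wb"));cv2.imwrite("pics/w2.png",s["frame"][:,:,::-1])
E
```

```text
t 3.19 tcp [0.4777 0.1017 0.2902] ori [ 1.7997e+02 -1.0000e-02  1.2460e+02] F [-0.6 -0.   0.7] op 0.0879
down t 4.12 tcp [0.4784 0.1014 0.2128] ori [1.7993e+02 3.0000e-02 1.2456e+02] F [-0.5 -0.  -0.3] op 0.088
grab t 5.26 tcp [0.4781 0.1014 0.212 ] ori [180.    -0.   124.55] F [0.3 0.1 0.7] op 0.0137
up t 6.19 tcp [0.4779 0.1013 0.269 ] ori [-1.7991e+02 -4.0000e-02  1.2455e+02] F [-0.4 -0.8 -1.2] op 0.0136
```

View pics/w2.png

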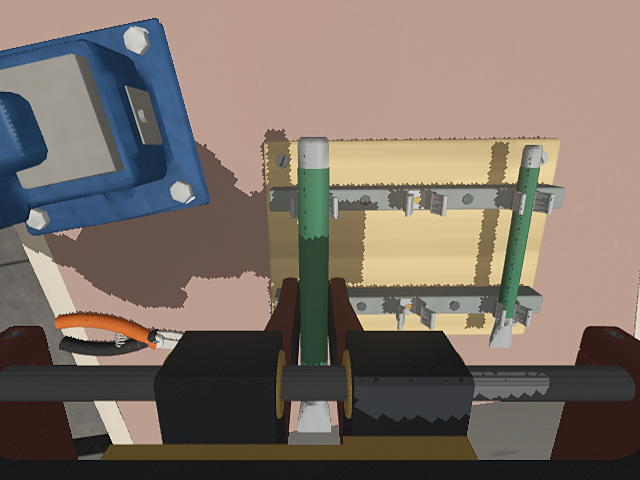

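```bash
python3 - <<'E'
from h import *
s=pickle.load(open("s2.pkl","rb"));im=s["frame"][:,:,::-1]
cv2.imwrite("pics/g.png",cv2.resize(im[120:345,260:570],None,fx=2.58,fy=2.58,interpolation=2))
E
```

```text
(no output)
```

View pics/g.png

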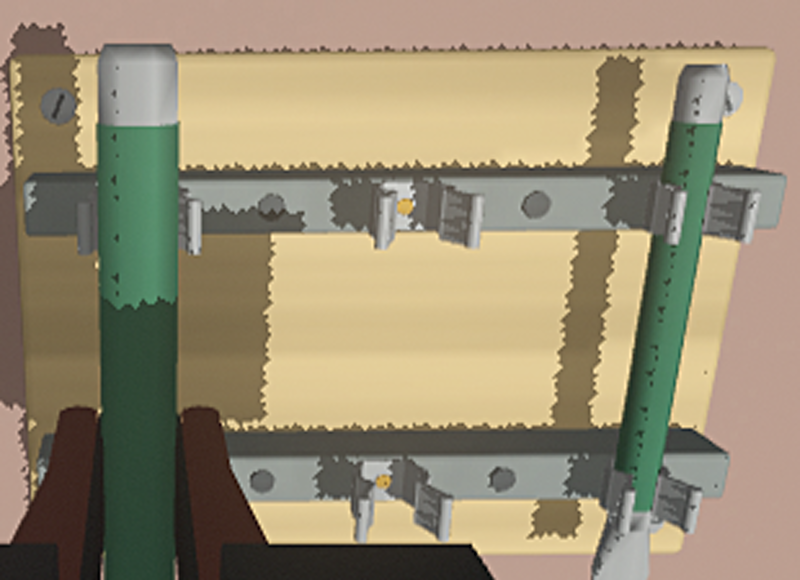

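```bash
python3 - <<'E'
from h import *
from fit import W
from scipy.optimize import least_squares
s=pickle.load(open("s2.pkl","rb"))
f=lambda u,v:(260+u/2.58,120+v/2.58)
obs=[((-38,0,31),f(405,206)),((38,0,31),f(383,481)),((-38,-33,31),f(271,206)),((-38,33,31),f(536,205)),((38,-33,31),f(261,481)),((38,33,31),f(502,479)),((-70,66,41),f(706,66))]
P=np.array([o[0] for o in obs])/1000.;U=np.array([o[1] for o in obs])
F=lambda p:(np.array([proj(s,x) for x in W(p,P)])-U).ravel()
a=least_squares(F,[.53,.15,-.92],loss='soft_l1'); print(a.x,np.degrees(a.x[2]));print(F(a.x).reshape(-1,2).round(1))
np.save("rack2.npy",a.x)
T=np.array([.4779,.1013]);yw=np.radians(124.55);X=np.array([np.cos(yw),np.sin(yw)]);Y=np.array([X[1],-X[0]]) # roll180
for u,v,z in((138,150,.098),(138.5,290,.098),(139.5,380,.098),(138,46,.1)):
    w=ray(s,*f(u,v),z)[:2]-T; print("tool x,y mm",w@X*1e3,w@Y*1e3)
R=np.array(s["R"]);C=-R.T@s["t"];print(((C[:2]-T)@X,(C[:2]-T)@Y,C[2]))
E
```

```text
[ 0.52899311  0.1412069  -0.95192272] -54.54115409939026
[[-1.1 -0.3]
 [-0.2 -0.4]
 [-0.5  0.5]
 [-0.3 -0.7]
 [ 0.4  0.2]
 [ 0.4 -0.3]
 [ 3.9  1.2]]
tool x,y mm 63.46032998002832 -1.5562839764500513
tool x,y mm 38.81243598929489 -1.4679867007376322
tool x,y mm 21.671537006495303 -1.2821520581715664
tool x,y mm 80.36380190242818 -1.5515408770009205
(np.float64(0.08137919945234295), np.float64(-0.001225729718505493), np.float64(0.24911977786648523))
```

```bash
python3 - <<'E'
from station import r
from h import *
p0=np.array([.52915,.14117,np.radians(-54.5)]); p0[:2]=rk2w(0,.0014,0,p0)[:2]; np.save("rackT.npy",p0);print(p0)
p=lambda x,y,z:rk2w(x,y,z,p0)
r.servo_line(p(.0003,-.03,.27),[180,0,125.5],speed=.12)
r.servo_line(p(.0003,0,.27),speed=.12)
r.servo_line(p(.0003,0,.238),speed=.1); r.wait(.3); st(r,"hover")
s=r.snapshot("wrist"); pickle.dump(s,open("s3.pkl","wb"));im=s["frame"][:,:,::-1];cv2.imwrite("pics/w3.png",im)
cv2.imwrite("pics/w3z.png",cv2.resize(im[110:340,210:430],None,fx=2.6,fy=2.6,interpolation=2))
for n in("scene","side"):
    s=r.snapshot(n);im=s["frame"][:,:,::-1];cv2.imwrite(f"pics/{n}3.png",im)
E
```

```text
[ 0.53028976  0.14198298 -0.95120444]
hover t 7.86 tcp [0.5306 0.1418 0.2387] ori [1.7994e+02 3.0000e-02 1.2550e+02] F [ 0.6 -0.3 -1.2] op 0.0131
```

View pics/w3z.png

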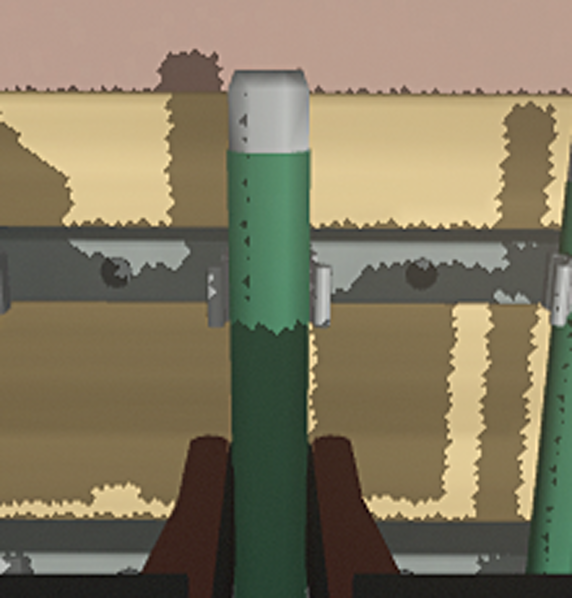

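View pics/side3.png

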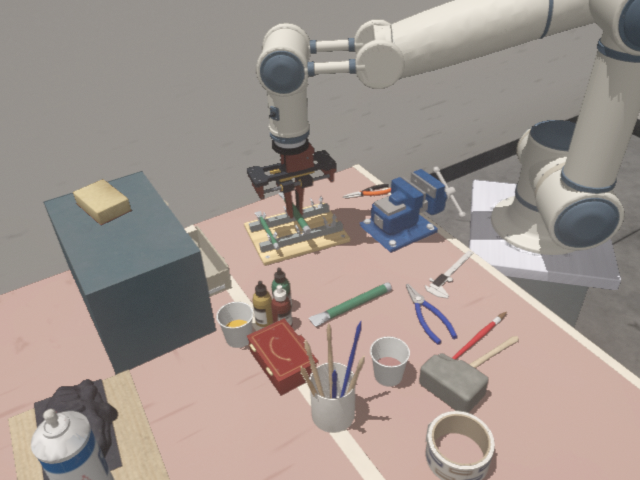

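```bash
python3 - <<'E'
from station import r
from h import *
p0=np.load("rackT.npy")
p=lambda z:rk2w(.0003,-.0004,z,p0)
r.grab(60)
for z in(.226,.222,.219,.216,.213,.2115,.2105):
    r.servo_line(p(z),speed=.04); q=st(r,f"z{z}")
    if q["contact_force"][2]>45: break
E
```

```text
z0.226 t 8.68 tcp [0.53   0.1415 0.2255] ori [-1.7995e+02 -2.0000e-02  1.2550e+02] F [-0.3 -0.8 -1.1] op 0.0132
z0.222 t 8.93 tcp [0.5302 0.1415 0.222 ] ori [1.7999e+02 1.0000e-02 1.2550e+02] F [ 0.6  0.6 -0.9] op 0.0132
z0.219 t 9.18 tcp [0.5304 0.1415 0.2199] ori [1.7991e+02 4.0000e-02 1.2550e+02] F [0.7 0.4 3.4] op 0.0131
z0.216 t 9.43 tcp [0.5301 0.1415 0.2156] ori [-179.98   -0.    125.5 ] F [-0.1 -1.1  0.6] op 0.0132
z0.213 t 9.68 tcp [0.53   0.1415 0.2121] ori [-1.7994e+02 -3.0000e-02  1.2550e+02] F [ 1.1 -0.1 -3.6] op 0.0131
z0.2115 t 9.93 tcp [0.53   0.1415 0.212 ] ori [-1.7996e+02 -2.0000e-02  1.2550e+02] F [-2.9 -0.4  5. ] op 0.0129
z0.2105 t 10.18 tcp [0.5299 0.1415 0.2119] ori [-1.7998e+02 -1.0000e-02  1.2550e+02] F [-6.  -1.3 10.6] op 0.0132
```

```bash
python3 - <<'E'
from station import r
from h import *
p0=np.load("rackT.npy")
p=lambda z:rk2w(.0003,-.0004,z,p0)
r.servo_line(p(.2118),speed=.04);st(r)
r.let_go(); st(r,"open")
r.servo_line(p(.25),speed=.12)
r.servo_line(rk2w(-.03,-.0004,.31,p0),speed=.2); r.wait(.2); st(r)
s=r.snapshot("wrist"); pickle.dump(s,open("s4.pkl","wb"));im=s["frame"][:,:,::-1];cv2.imwrite("pics/w4.png",im)
d={n:r.snapshot(n) for n in("scene","side")};pickle.dump(d,open("s4b.pkl","wb"))
a=cv2.resize(d["scene"]["frame"][200:320,330:460,::-1],None,fx=5,fy=5,interpolation=2)
b=cv2.resize(d["side"]["frame"][180:290,230:370,::-1],None,fx=5,fy=5,interpolation=2)
cv2.imwrite("pics/a4.png",a);cv2.imwrite("pics/b4.png",b)
E
```

```text
t 10.43 tcp [0.5301 0.1416 0.2119] ori [ 1.7999e+02 -1.0000e-02  1.2550e+02] F [-1.8  0.2  3.1] op 0.0134
open t 11.64 tcp [0.5301 0.1415 0.2118] ori [-180.    -0.   125.5] F [-0.4  0.   0.7] op 0.0878
 t 12.79 tcp [0.5125 0.1657 0.3078] ori [-1.7982e+02 -6.0000e-02  1.2546e+02] F [ 0.6 -0.1  0.8] op 0.0878
```

View pics/w4.png

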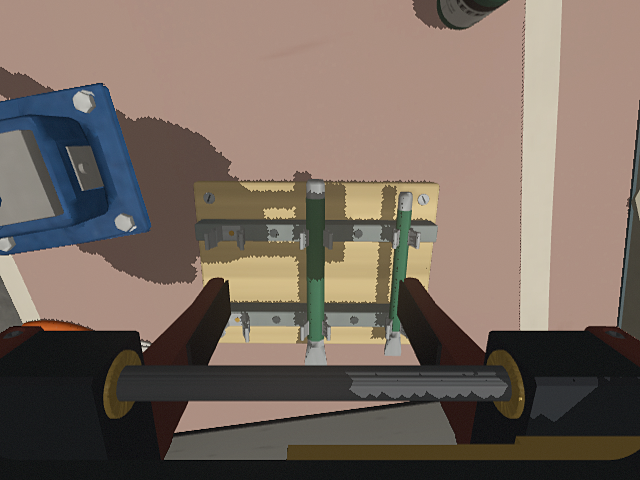

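View pics/b4.png

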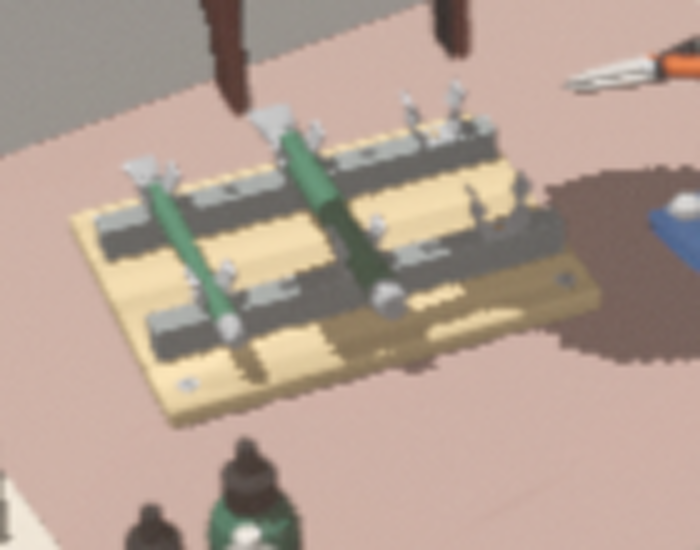

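```bash
python3 - <<'E'
from h import *
s=pickle.load(open("s4.pkl","rb"));im=s["frame"][:,:,::-1]
cv2.imwrite("pics/g4.png",cv2.resize(im[170:370,190:440],None,fx=3.2,fy=3,interpolation=2))
E
```

```text
(no output)
```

View pics/g4.png

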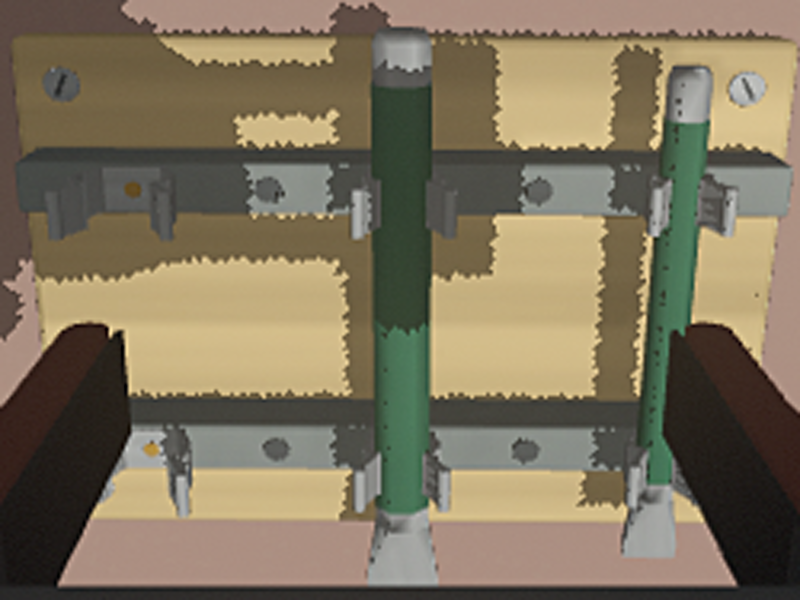

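```bash
python3 - <<'E'
from h import *
from fit import W
from scipy.optimize import least_squares
s=pickle.load(open("s4.pkl","rb"))
f=lambda u,v:(190+u/3.2,170+v/3)
obs=[((-38,-66,31),f(133,190)),((38,-66,31),f(151,450)),((-38,-33,31),f(269,190)),((-38,33,31),f(538,190)),((38,-33,31),f(276,450)),((38,33,31),f(525,451))]
P=np.array([o[0] for o in obs])/1000.;U=np.array([o[1] for o in obs])
F=lambda p:(np.array([proj(s,x) for x in W(p,P)])-U).ravel()
a=least_squares(F,[.53,.15,-.92],loss='soft_l1').x; print(a,np.degrees(a[2]));print(F(a).reshape(-1,2).round(1))
c,sn=np.cos(a[2]),np.sin(a[2])
def rk(X): dx=X[:2]-a[:2]; return (np.r_[c*dx[0]+sn*dx[1],-sn*dx[0]+c*dx[1]]*1000).round(1)
print("med",rk(ray(s,*f(401,28),.043)),rk(ray(s,*f(402,584),.038)))
print("small",rk(ray(s,*f(690,67),.039)),rk(ray(s,*f(648,556),.036)))
p0=np.load("rackT.npy"); print("vs rackT",rk(np.r_[p0[:2],0]))
E
```

```text
[ 0.52941288  0.14106602 -0.95578984] -54.76272415377772
[[-0.2 -0.1]
 [ 0.1 -0.3]
 [-0.4  0.1]
 [ 0.1  0.5]
 [ 0.1 -0.1]
 [ 0.4 -0. ]]
med [-81.5  -0.7] [77.   0.4]
small [-71.9  65.1] [68.7 66.3]
vs rackT [-0.2  1.2]
```

```bash
python3 - <<'E'
from station import r
from h import *
c=np.array([.3648-.0009,.3403+.0010])
yw=-135.6
r.reach([*c,.30],[180,0,yw]); st(r)
r.servo_line([*c,.1845],speed=.12); st(r,"down")
r.grab(60); st(r,"grab")
r.servo_line([*c,.25],speed=.12); r.wait(.2); q=st(r,"up")
s=r.snapshot("wrist"); pickle.dump(s,open("s5.pkl","wb"));im=s["frame"][:,:,::-1];cv2.imwrite("pics/w5.png",im)
T=q["tcp_pos"][:2];yr=np.radians(q["orientation"][2]);X=np.array([np.cos(yr),np.sin(yr)]);Y=np.array([X[1],-X[0]])
R=np.array(s["R"])
# z axis of bar
za=q["tcp_pos"][2]-.1845+.009
for x in(90,85): 
  w=T+X*x/1000-Y*.0014; print(x,proj(s,[*w,za+.007]))
pickle.dump((T,X,Y,za),open("g5.pkl","wb"))
E
```

```text
t 14.12 tcp [0.3642 0.3411 0.3001] ori [-1.7998e+02  1.0000e-02 -1.3571e+02] F [0.3 0.3 0.8] op 0.0877
down t 15.23 tcp [0.3642 0.3415 0.1855] ori [-1.7999e+02  9.0000e-02 -1.3561e+02] F [0.8 0.  0. ] op 0.088
grab t 16.32 tcp [0.3641 0.3411 0.1846] ori [-1.7995e+02  1.0000e-02 -1.3561e+02] F [ 2.  -2.1  0.3] op 0.0171
up t 17.23 tcp [0.3637 0.3411 0.2487] ori [ 1.7999e+02 -1.2000e-01 -1.3560e+02] F [ 0.2 -0.7 -4.7] op 0.017
90 [308.29976549 115.61725744]
85 [308.35428143 128.48366631]
```

View pics/w5.png

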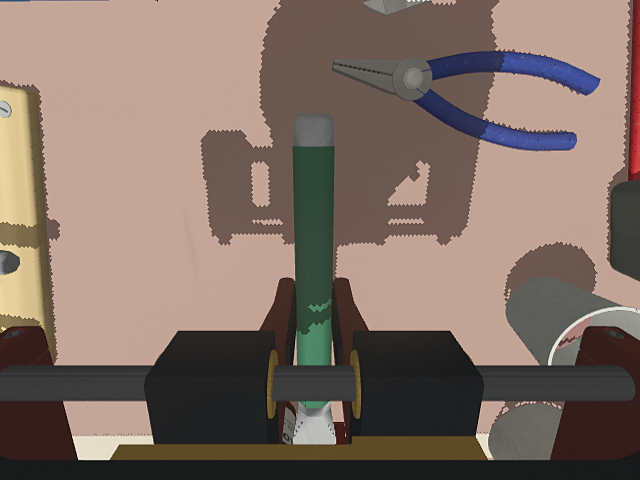

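```bash
python3 - <<'E'
from h import *
s=pickle.load(open("s5.pkl","rb"));T,X,Y,za=pickle.load(open("g5.pkl","rb"))
R=np.array(s["R"]);C=-R.T@s["t"];print(T,X,Y,za,(C[:2]-T)@X,(C[:2]-T)@Y,C[2])
for u,v,z in((313.5,115,za+.007),(313.5,146,za+.004),(314,250,za+.004),(314.5,310,za+.004)):
    w=ray(s,u,v,z)[:2]-T; print(w@X*1e3,w@Y*1e3)
E
```

```text
[0.36366429 0.34113073] [-0.71444364 -0.69969299] [-0.69969299  0.71444364] 0.07323467106933261 0.08195212857078914 0.0007670057372191341 0.22893094369510103
90.23720313641611 0.7253457240257235
77.94429729795391 0.723424049399686
31.090937339025057 0.9529093277539699
-0.13361928583475274 1.2102640763843966
```

```bash
python3 - <<'E'
from station import r
from h import *
p0=np.load("rackT.npy")
p=lambda z:rk2w(-.0003,-.0663,z,p0)
T=r.sense()["tcp_pos"]
r.servo_line([T[0],T[1],.33],speed=.15)
r.reach(p(.33),[180,0,125.4]); 
r.servo_line(p(.243),speed=.12); r.wait(.3); q=st(r,"hover")
s=r.snapshot("wrist"); pickle.dump((s,q),open("s6.pkl","wb"));im=s["frame"][:,:,::-1]
cv2.imwrite("pics/w6z.png",cv2.resize(im[80:340,210:440],None,fx=2.3,fy=2.3,interpolation=2))
E
```

```text
hover t 20.23 tcp [0.4763 0.1037 0.2437] ori [1.7994e+02 3.0000e-02 1.2540e+02] F [-0.1 -0.3 -4.2] op 0.0173
```

View pics/w6z.png

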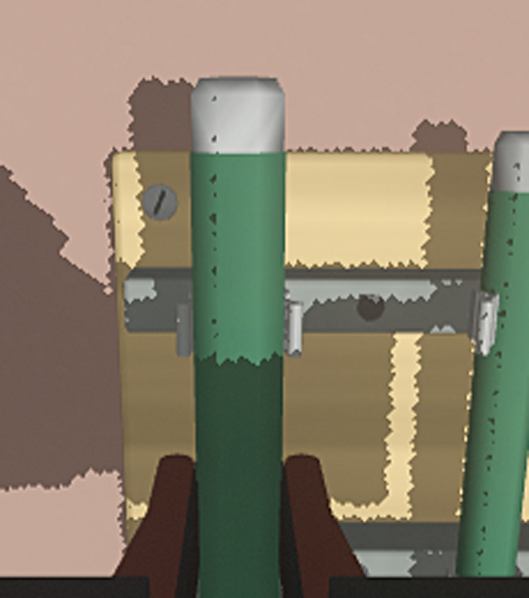

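```bash
python3 - <<'E'
from station import r
from h import *
p0=np.load("rackT.npy")
p=lambda z:rk2w(-.0003,-.0663,z,p0)
for z in(.234,.231,.229,.2275,.2265,.2255):
    r.servo_line(p(z),speed=.04); r.wait(.1);q=st(r,f"z{z}")
    if q["contact_force"][2]>0: break
E
```

```text
z0.234 t 20.75 tcp [0.4761 0.1037 0.2339] ori [-1.7999e+02 -1.0000e-02  1.2540e+02] F [ 1.4  0.2 -3.6] op 0.0173
z0.231 t 21.1 tcp [0.4761 0.1037 0.231 ] ori [-180.    -0.   125.4] F [ 0.6  0.5 -3.8] op 0.0171
z0.229 t 21.45 tcp [0.4761 0.1037 0.229 ] ori [-180.    -0.   125.4] F [ 1.  -0.1 -5.1] op 0.017
z0.2275 t 21.8 tcp [0.4762 0.1037 0.2275] ori [1.7999e+02 1.0000e-02 1.2540e+02] F [ 1.   0.2 -3.1] op 0.0173
z0.2265 t 22.15 tcp [0.4762 0.1037 0.2268] ori [1.7997e+02 2.0000e-02 1.2540e+02] F [ 0.3 -0.1 -0.5] op 0.0173
z0.2255 t 22.5 tcp [0.4763 0.1037 0.2259] ori [1.7996e+02 2.0000e-02 1.2540e+02] F [1.  0.  1.3] op 0.0175
```

```bash
python3 - <<'E'
from station import r
from h import *
p0=np.load("rackT.npy")
p=lambda z:rk2w(.0005,-.0663,z,p0)
r.let_go(); st(r,"open")
r.servo_line(rk2w(-.0003,-.0663,.255,p0),speed=.1)
s=r.snapshot("wrist");im=s["frame"][:,:,::-1];cv2.imwrite("pics/w7.png",im)
d={n:r.snapshot(n) for n in("scene","side")}
a=cv2.resize(d["scene"]["frame"][200:320,330:460,::-1],None,fx=3,fy=3,interpolation=2)
b=cv2.resize(d["side"]["frame"][170:290,230:360,::-1],None,fx=3,fy=3,interpolation=2)
cv2.imwrite("pics/ab7.png",np.hstack([a,b]))
E
```

```text
open t 23.66 tcp [0.4761 0.1037 0.2255] ori [-180.    -0.   125.4] F [-0.5  0.5 -1. ] op 0.0877
```

View pics/w7.png

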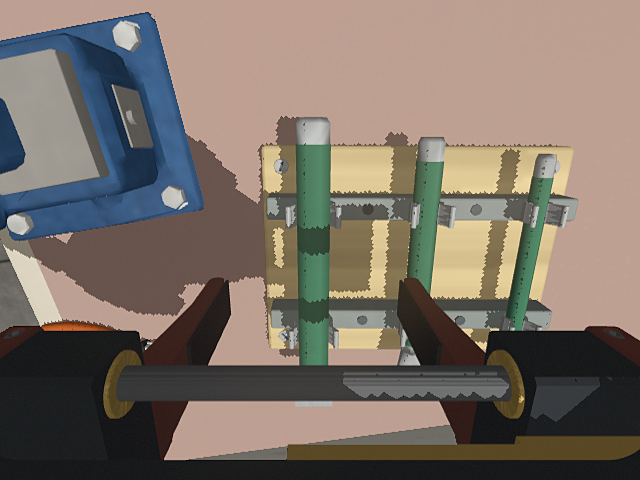

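View pics/ab7.png

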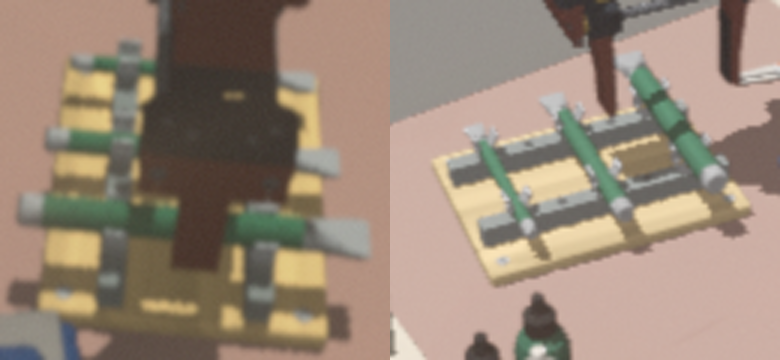

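```bash
python3 - <<'E'
from station import r
from h import *
p0=np.load("rackT.npy")
p=lambda z:rk2w(.0005,-.0664,z,p0)
r.servo_line(p(.257),speed=.1); r.grab(20); st(r,"closed")
for z in(.246,.243,.240,.238,.236,.234,.232,.231,.230):
    r.servo_line(p(z),speed=.04); q=st(r,f"z{z}")
    if q["contact_force"][2]>35: break
E
```

```text
closed t 25.84 tcp [0.4765 0.103  0.257 ] ori [180.   -0.  125.4] F [-0.3 -0.5  0.1] op 0.0005
z0.246 t 26.27 tcp [0.4764 0.103  0.2454] ori [-1.7995e+02 -3.0000e-02  1.2540e+02] F [0.5 0.4 0.1] op 0.0005
z0.243 t 26.52 tcp [0.4765 0.103  0.2428] ori [-1.7999e+02 -1.0000e-02  1.2540e+02] F [ 0.1  0.7 -0.3] op 0.0006
z0.24 t 26.77 tcp [0.4765 0.103  0.2398] ori [-1.7999e+02 -1.0000e-02  1.2540e+02] F [ 0.5  0.5 -0.3] op 0.0006
z0.238 t 27.02 tcp [0.4765 0.103  0.2377] ori [-1.7998e+02 -1.0000e-02  1.2540e+02] F [-0.1  0.3  0.6] op 0.0004
z0.236 t 27.27 tcp [0.4765 0.103  0.2358] ori [-1.7998e+02 -1.0000e-02  1.2540e+02] F [-0.7 -0.7 -0.1] op 0.0004
z0.234 t 27.52 tcp [0.4765 0.103  0.2338] ori [-1.7998e+02 -1.0000e-02  1.2540e+02] F [-0.2  0.3  0.1] op 0.0003
z0.232 t 27.77 tcp [0.4766 0.103  0.2324] ori [1.7996e+02 2.0000e-02 1.2540e+02] F [0.8 0.2 2.3] op 0.0007
z0.231 t 28.02 tcp [0.4768 0.1031 0.2321] ori [1.799e+02 4.000e-02 1.254e+02] F [-0.2  0.4  4.8] op 0.0005
z0.23 t 28.27 tcp [0.4769 0.1032 0.232 ] ori [1.7983e+02 5.0000e-02 1.2541e+02] F [-2.1  0.3  9.8] op 0.0004
```

```bash
python3 - <<'E'
from station import r
from h import *
p0=np.load("rackT.npy")
p=lambda z:rk2w(.0005,-.0664,z,p0)
for z in(.229,.228,.227):
    r.servo_line(p(z),speed=.04); q=st(r,f"z{z}")
    if q["contact_force"][2]>20: break
r.servo_line(p(.26),speed=.12)
r.servo_line(rk2w(-.03,-.03,.31,p0),speed=.2); r.wait(.2); q=st(r)
s=r.snapshot("wrist"); pickle.dump(s,open("s8.pkl","wb"));im=s["frame"][:,:,::-1];cv2.imwrite("pics/w8.png",im)
cv2.imwrite("pics/w8z.png",cv2.resize(im[140:360,200:450],None,fx=3.2,fy=2.7,interpolation=2))
d={n:r.snapshot(n) for n in("scene","side")};pickle.dump(d,open("s8b.pkl","wb"))
a=cv2.resize(d["scene"]["frame"][200:320,330:460,::-1],None,fx=3,fy=3,interpolation=2)
b=cv2.resize(d["side"]["frame"][170:290,230:360,::-1],None,fx=3,fy=3,interpolation=2)
cv2.imwrite("pics/ab8.png",np.hstack([a,b]))
E
```

```text
z0.229 t 28.52 tcp [0.4772 0.1034 0.2319] ori [1.7974e+02 7.0000e-02 1.2541e+02] F [-2.1  1.7 13.8] op 0.0003
z0.228 t 28.77 tcp [0.4774 0.1036 0.2318] ori [1.7965e+02 9.0000e-02 1.2543e+02] F [-2.3  2.1 15.6] op 0.0005
z0.227 t 29.02 tcp [0.4776 0.1038 0.2317] ori [1.7955e+02 1.1000e-01 1.2543e+02] F [-2.   2.7 18.7] op 0.0006
 t 30.13 tcp [0.4881 0.1483 0.3083] ori [-1.7985e+02 -5.0000e-02  1.2535e+02] F [-0.2 -0.3  0. ] op 0.0008
```

View pics/w8z.png

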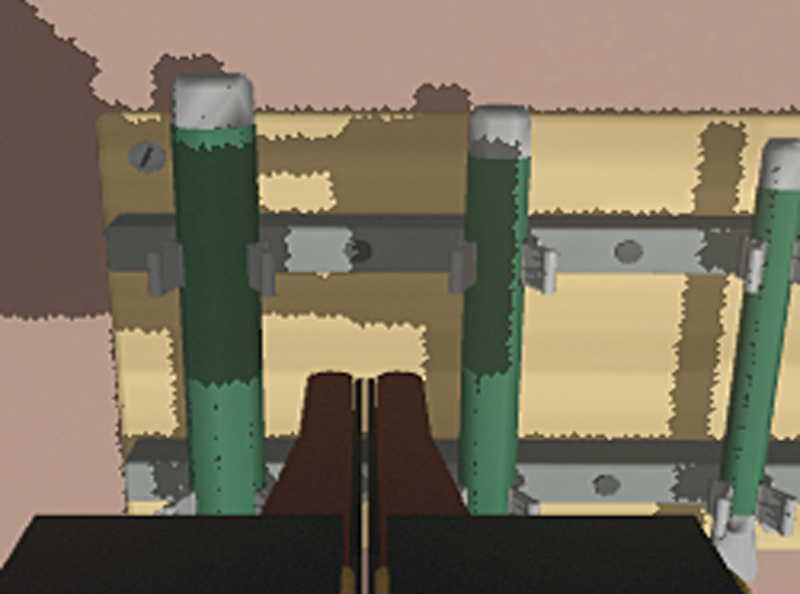

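View pics/ab8.png

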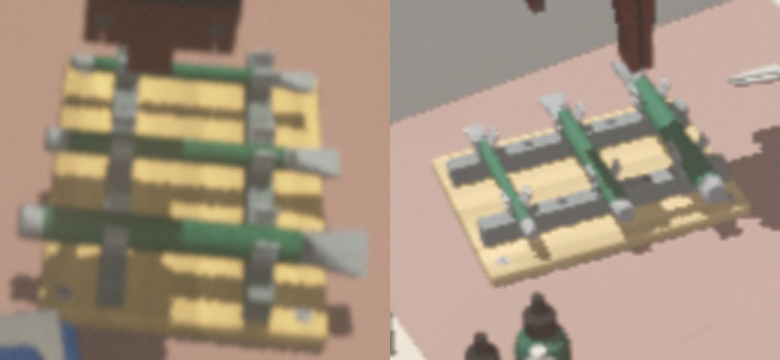

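```bash
python3 - <<'E'
from h import *
d=pickle.load(open("s8b.pkl","rb"));s=pickle.load(open("s8.pkl","rb"))
g=lambda im:np.clip(255*(im/255.)**.6,0,255).astype(np.uint8)
cv2.imwrite("pics/z1.png",g(cv2.resize(d["scene"]["frame"][255:325,330:460,::-1],None,fx=6,fy=6,interpolation=2)))
cv2.imwrite("pics/z2.png",g(cv2.resize(d["side"]["frame"][180:250,270:360,::-1],None,fx=8,fy=8,interpolation=2)))
cv2.imwrite("pics/z3.png",g(cv2.resize(s["frame"][150:335,225:350,::-1],None,fx=3.2,fy=3.2,interpolation=2)))
E
```

```text
(no output)
```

View pics/z1.png

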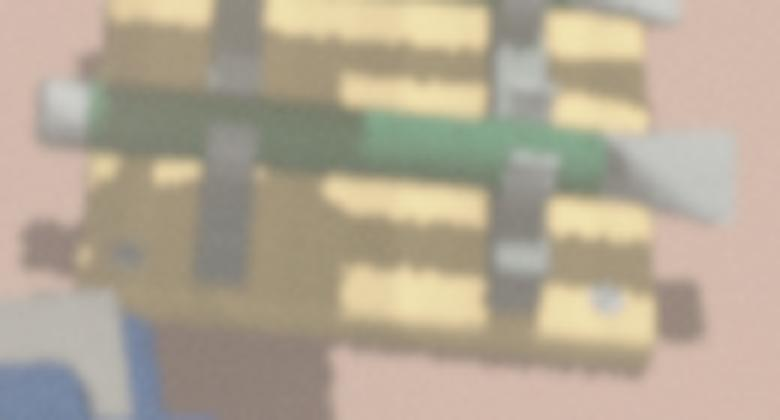

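View pics/z2.png

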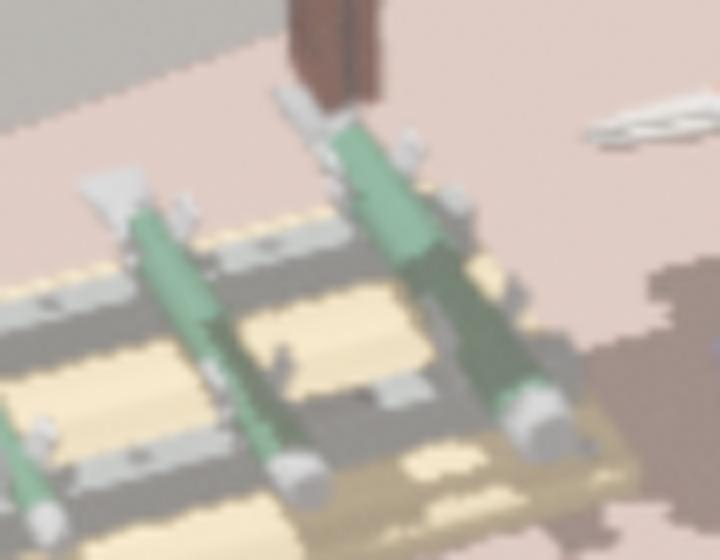

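View pics/z3.png

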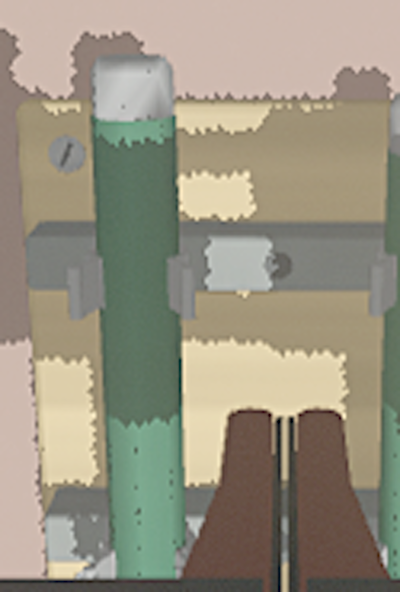

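```bash
python3 - <<'E'
from station import r
from h import *
p0=np.load("rackT.npy")
r.servo_line(rk2w(.022,-.0664,.26,p0),[180,0,125.4],speed=.2)
def probe(x,y,z0,n):
    r.servo_line(rk2w(x,y,z0+.005,p0),speed=.15)
    for k in range(10):
        z=z0-.001*k
        r.servo_line(rk2w(x,y,z,p0),speed=.05); q=r.sense()
        print(n,round(z,4),q["tcp_pos"][2].round(4),q["contact_force"].round(1),round(q["clock"],1))
        if q["contact_force"][2]>12: break
    r.servo_line(rk2w(x,y,z0+.008,p0),speed=.15)
probe(.020,-.0664,.235,"L+");probe(-.020,-.0664,.235,"L-")
E
```

```text
L+ 0.235 0.2353 [-0.5 -0.2  0.6] 31.4
L+ 0.234 0.2342 [ 0.3 -0.   0.2] 31.6
L+ 0.233 0.2329 [-0.6  0.1  0.4] 31.9
L+ 0.232 0.2323 [-0.5 -0.   1.4] 32.1
L+ 0.231 0.2321 [-1.4  0.1  6. ] 32.4
L+ 0.23 0.232 [-0.9  0.7  9.3] 32.6
L+ 0.229 0.2319 [-2.1  1.6 11.9] 32.9
L+ 0.228 0.2318 [-2.9  3.  14.7] 33.1
L- 0.235 0.2343 [ 0.1 -1.  -0.4] 34.0
L- 0.234 0.234 [-0.2 -0.2  0.1] 34.3
L- 0.233 0.233 [ 0.2 -0.9 -0.2] 34.5
L- 0.232 0.2323 [-1.4 -0.2  1.1] 34.8
L- 0.231 0.2321 [-0.9  0.9  6.2] 35.0
L- 0.23 0.232 [-2.1  1.2  9.3] 35.3
L- 0.229 0.2319 [-1.5  2.3 11.3] 35.5
L- 0.228 0.2317 [-1.5  2.2 14.5] 35.8
```

```bash
python3 - <<'E'
from station import r
from h import *
p0=np.load("rackT.npy")
def probe(x,y,z0,n):
    r.servo_line(rk2w(x,y,z0+.003,p0),speed=.15)
    for k in range(6):
        z=z0-.001*k
        r.servo_line(rk2w(x,y,z,p0),speed=.05); q=r.sense()
        print(n,round(z,4),q["tcp_pos"][2].round(4),q["contact_force"].round(1),round(q["clock"],1))
        if q["contact_force"][2]>8: break
    r.servo_line(rk2w(x,y,z0+.006,p0),speed=.15)
r.servo_line(rk2w(-.02,-.0004,.245,p0),speed=.15)
probe(-.020,-.0004,.230,"M-");probe(.020,-.0004,.230,"M+")
r.servo_line(rk2w(-.02,-.0004,.27,p0),speed=.15)
r.reach([.36,.28,.40],[180,0,150]); r.wait(.2); st(r)
d={n:r.snapshot(n) for n in("scene","side")};pickle.dump(d,open("s9.pkl","wb"))
for n in d: cv2.imwrite(f"pics/{n}9.png",d[n]["frame"][:,:,::-1])
E
```

```text
M- 0.23 0.2301 [0.1 0.2 0.2] 37.1
M- 0.229 0.2291 [ 0.4 -0.2  0. ] 37.4
M- 0.228 0.2279 [-0.6  0.   0.9] 37.6
M- 0.227 0.2274 [ 0.1 -0.1  2.5] 37.9
M- 0.226 0.2273 [-0.5  0.6  6.3] 38.1
M- 0.225 0.2272 [-1.8 -0.5  9.2] 38.4
M+ 0.23 0.2296 [-0.4 -0.3 -0.3] 39.3
M+ 0.229 0.229 [ 0.3 -0.4  0.2] 39.5
M+ 0.228 0.228 [ 0.6 -0.6 -0.6] 39.8
M+ 0.227 0.2274 [-1.5 -0.4  1.5] 40.0
M+ 0.226 0.2273 [-1.7 -0.3  7. ] 40.3
M+ 0.225 0.2273 [-3.1  0.9  9.6] 40.5
 t 42.43 tcp [0.3609 0.2795 0.3986] ori [-1.7986e+02 -5.0000e-02  1.4988e+02] F [0.2 0.  0.6] op 0.0004
```

View pics/scene9.png

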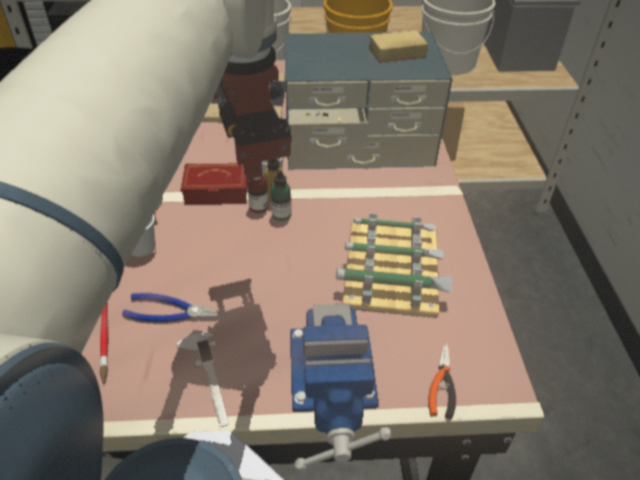

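View pics/side9.png

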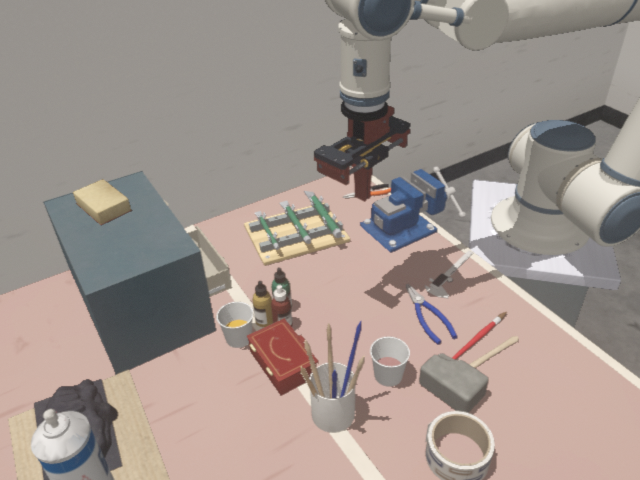

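```bash
python3 - <<'E'
from h import *
d=pickle.load(open("s9.pkl","rb"))
cv2.imwrite("pics/z1.png",cv2.resize(d["scene"]["frame"][210:310,330:460,::-1],None,fx=6,fy=6,interpolation=2))
cv2.imwrite("pics/z2.png",cv2.resize(d["side"]["frame"][185:265,240:355,::-1],None,fx=6.9,fy=6.9,interpolation=2))
E
```

```text
(no output)
```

View pics/z1.png

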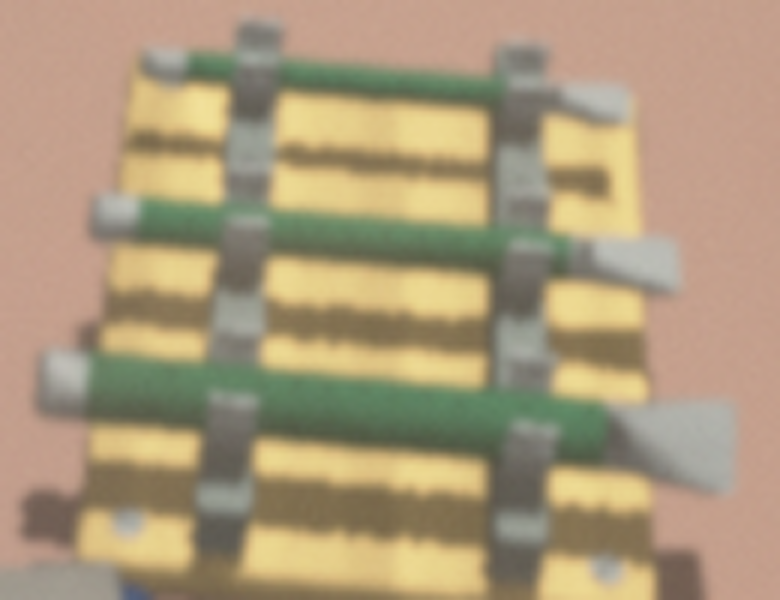

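View pics/z2.png

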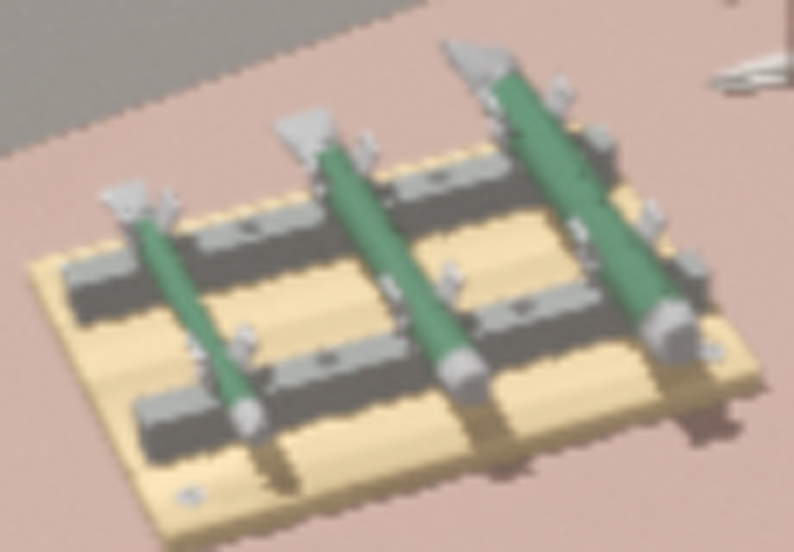

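```bash
python3 - <<'E'
from h import *
d=pickle.load(open("s9.pkl","rb"));p0=np.load("rackT.npy")
c,sn=np.cos(p0[2]),np.sin(p0[2])
ex=np.array([c,sn,0]);ey=np.array([-sn,c,0]);O=np.array([p0[0],p0[1],0])
def onx(s,u,v,x):
    R=np.array(s["R"]);C=-R.T@s["t"];dd=R.T@np.array([(u-s["cx"])/s["fx"],(v-s["cy"])/s["fy"],1])
    k=(x-(C-O)@ex)/(dd@ex);X=C+k*dd-O;return (np.array([X@ey,X[2]])*1e3).round(1)
fs=lambda u,v:(330+u/6,210+v/6); fd=lambda u,v:(240+u/6.9,185+v/6.9)
S=d["scene"];D=d["side"];R=np.array(S["R"]);C=-R.T@S["t"]-O;print("scene cam rack",C@ex,C@ey,C[2]);R=np.array(D["R"]);C=-R.T@D["t"]-O;print("side cam",C@ex,C@ey,C[2])
print("L scene",onx(S,*fs(735,402),.0896),onx(S,*fs(728,492),.0896))
print("M scene",onx(S,*fs(681,240),.0796),onx(S,*fs(676,290),.0796))
print("S scene",onx(S,*fs(631,88),.0696),onx(S,*fs(627,122),.0696))
print("M side",onx(D,*fd(277,121),.0796),onx(D,*fd(327,110),.0796))
print("S side",onx(D,*fd(103,192),.0696),onx(D,*fd(140,183),.0696))
print("L side",onx(D,*fd(445,42),.0896),onx(D,*fd(510,50),.0896))
E
```

```text
scene cam rack -0.05638054448741325 -0.691718726970834 0.7185808484495254
side cam -0.9850894744309704 0.32748708607925786 0.8207966058583538
L scene [-67.8  59.6] [-84.5  44. ]
M scene [-5.4 54.3] [-13.8  43.7]
S scene [61.3 47.5] [56.4 38.9]
M side [ 7.7 37.3] [-10.   36.6]
S side [71.8 34.3] [59.1 34. ]
L side [-56.7  44.5] [-80.1  34.6]
```

```bash
python3 - <<'E'
from h import *
d=pickle.load(open("s9.pkl","rb"));p0=np.load("rackT.npy")
def crop(n):
    s=d[n]
    f=10
    c=np.round(proj(s,rk2w(.088,-.066,.04,p0))).astype(int);x0,y0=c[0]-20,c[1]-18
    out=[]
    im=cv2.resize(s["frame"][y0:y0+36,x0:x0+40,::-1],None,fx=f,fy=f,interpolation=2);out.append(im.copy())
    # bias from medium edge: none
    for th,col in((0,(0,0,255)),(22.5,(255,0,0)),(45,(0,0,0))):
        t=np.radians(th);q=[]
        for k in(-1,1):
            a=proj(s,rk2w(.0895,-.0665+k*.012*np.cos(t),.040+k*.012*np.sin(t),p0)); q.append(tuple(int((a[i]-(x0,y0)[i]+.5)*f) for i in(0,1)))
        cv2.line(im,*q,col,1);print(n,th,q)
    out.append(im);return np.hstack(out)
cv2.imwrite("pics/q.png",cv2.resize(np.vstack([crop("scene"),crop("side")]),(660,594)))
E
```

```text
scene 0 [(221, 242), (213, 126)]
scene 22.5 [(215, 258), (218, 111)]
scene 45 [(210, 261), (223, 106)]
side 0 [(247, 170), (152, 194)]
side 22.5 [(244, 187), (154, 177)]
side 45 [(234, 203), (164, 160)]
```

View pics/q.png

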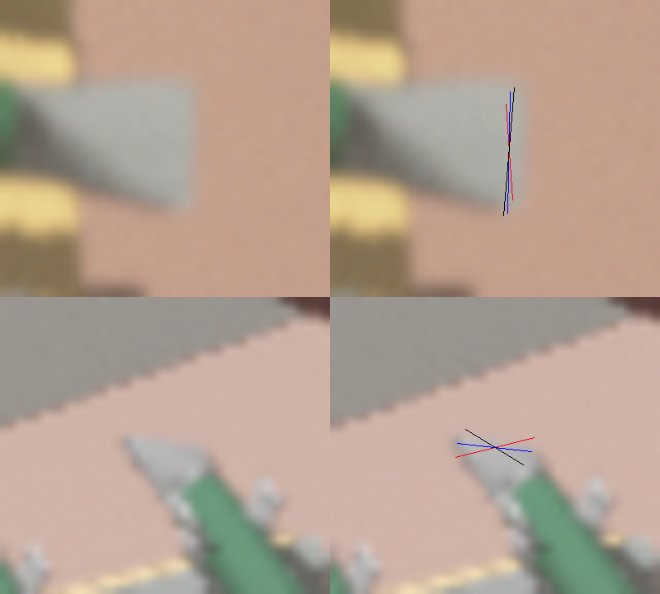

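```bash
python3 - <<'E'
from station import r
from h import *
p0=np.load("rackT.npy")
p=lambda z:rk2w(.0870,-.0515,z,p0)
r.reach(p(.24),[180,0,125.4]); st(r,"above")
for z in(.231,.229,.2275,.226,.225,.224,.223):
    r.servo_line(p(z),speed=.06); q=st(r,f"z{z}")
    if q["contact_force"][2]>11: break
r.servo_line(p(.26),speed=.2)
d={n:r.snapshot(n) for n in("side",)};pickle.dump(d,open("s10.pkl","wb"))
cv2.imwrite("pics/z10.png",cv2.resize(d["side"]["frame"][185:265,240:355,::-1],None,fx=6.9,fy=6.9,interpolation=2)); st(r)
E
```

```text
above t 43.81 tcp [0.5389 0.042  0.241 ] ori [1.7992e+02 2.0000e-02 1.2547e+02] F [ 0.2 -0.6  0.6] op 0.0002
z0.231 t 44.11 tcp [0.5386 0.042  0.2306] ori [-1.7997e+02 -3.0000e-02  1.2547e+02] F [-0.7  0.1  0.5] op 0.0005
z0.229 t 44.36 tcp [0.539  0.0415 0.2293] ori [179.96   0.   125.42] F [0.8 2.  0.9] op 0.0007
z0.2275 t 44.61 tcp [0.5392 0.0415 0.2283] ori [1.7990e+02 2.0000e-02 1.2541e+02] F [-0.   3.1  4.6] op 0.0002
z0.226 t 44.86 tcp [0.5394 0.0415 0.2272] ori [1.7984e+02 6.0000e-02 1.2540e+02] F [1.7 2.3 5.9] op 0.0007
z0.225 t 45.11 tcp [0.5396 0.0416 0.2266] ori [1.7979e+02 8.0000e-02 1.2541e+02] F [2.1 3.3 6.3] op 0.0006
z0.224 t 45.36 tcp [0.5397 0.0416 0.2259] ori [1.7974e+02 1.1000e-01 1.2541e+02] F [2.3 4.1 6.9] op 0.0006
z0.223 t 45.61 tcp [0.5398 0.0415 0.225 ] ori [1.7973e+02 1.2000e-01 1.2541e+02] F [2.9 3.  8.2] op 0.0005
 t 45.99 tcp [0.5388 0.041  0.2592] ori [-179.96    0.    125.39] F [-0.1  0.  -0.2] op 0.0003
```

View pics/z10.png

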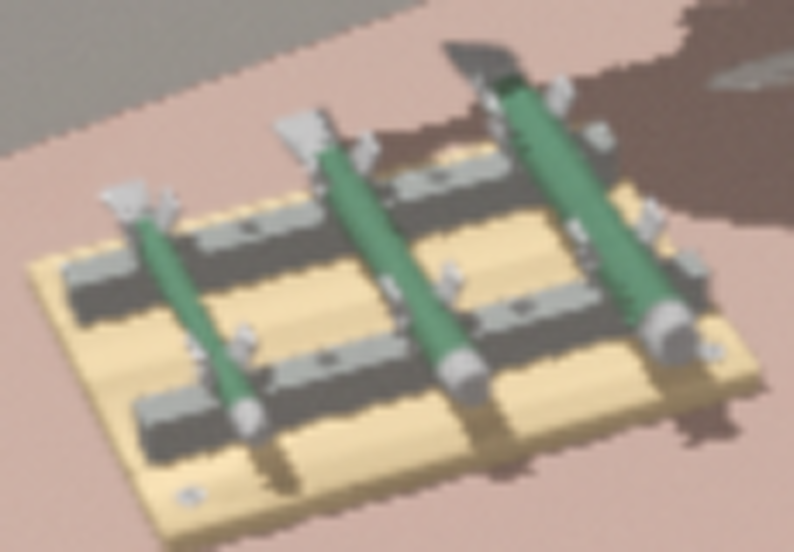

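```bash
python3 - <<'E'
from station import r
from h import *
p0=np.load("rackT.npy")
p=lambda z:rk2w(.083,-.0490,z,p0)
r.servo_line(p(.234),speed=.15); st(r,"above")
for z in(.228,.225,.223,.221,.219):
    r.servo_line(p(z),speed=.08); q=st(r,f"z{z}")
    if q["contact_force"][2]>11: break
r.servo_line(p(.27),speed=.25)
d={n:r.snapshot(n) for n in("side",)};pickle.dump(d,open("s11.pkl","wb"))
cv2.imwrite("pics/z11.png",cv2.resize(d["side"]["frame"][185:265,240:355,::-1],None,fx=6.9,fy=6.9,interpolation=2)); st(r)
E
```

```text
above t 46.32 tcp [0.5379 0.0459 0.2318] ori [-1.7978e+02 -1.3000e-01  1.2541e+02] F [-1.1  0.1  0.6] op 0.0007
z0.228 t 46.57 tcp [0.5387 0.0458 0.2281] ori [1.7999e+02 1.0000e-02 1.2539e+02] F [ 0.4 -0.7  0.7] op 0.0002
z0.225 t 46.82 tcp [0.5389 0.046  0.2258] ori [1.7991e+02 5.0000e-02 1.2540e+02] F [ 1.6 -0.5  3.5] op 0.0003
z0.223 t 47.07 tcp [0.539  0.046  0.2237] ori [1.799e+02 6.000e-02 1.254e+02] F [2.8 1.6 4.1] op 0.0003
z0.221 t 47.32 tcp [0.5388 0.046  0.2213] ori [1.7994e+02 3.0000e-02 1.2541e+02] F [4.6 1.7 4.1] op 0.0007
z0.219 t 47.57 tcp [0.5382 0.0459 0.2182] ori [-1.799e+02 -6.000e-02  1.254e+02] F [3.1 1.3 1.1] op 0.0003
 t 47.97 tcp [0.5382 0.0458 0.269 ] ori [-1.7988e+02 -5.0000e-02  1.2539e+02] F [-0.7  0.2  0.5] op 0.0004
```

View pics/z11.png

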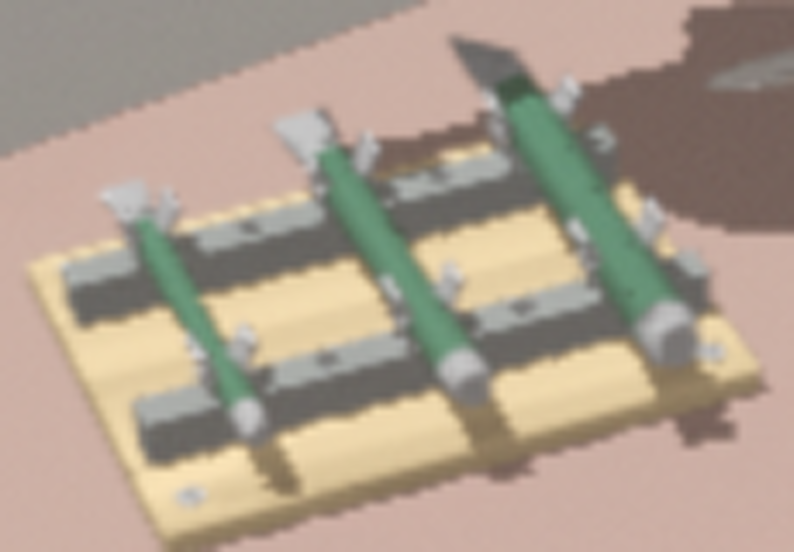

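```bash
python3 - <<'E'
from station import r
from h import *
p0=np.load("rackT.npy")
p=lambda z:rk2w(.020,-.0664,z,p0)
r.servo_line(p(.242),speed=.25); st(r,"above")
for z in(.2335,.231,.2295,.2285):
    r.servo_line(p(z),speed=.08); q=st(r,f"z{z}")
    if q["contact_force"][2]>12: break
r.servo_line(p(.29),speed=.25)
d={n:r.snapshot(n) for n in("side","scene")};pickle.dump(d,open("s12.pkl","wb"))
cv2.imwrite("pics/z12.png",cv2.resize(d["side"]["frame"][185:265,240:355,::-1],None,fx=6.9,fy=6.9,interpolation=2))
cv2.imwrite("pics/y12.png",cv2.resize(d["scene"]["frame"][210:310,330:460,::-1],None,fx=6,fy=6,interpolation=2)); st(r)
E
```

```text
above t 48.4 tcp [0.487  0.0873 0.2402] ori [-1.7982e+02 -7.0000e-02  1.2547e+02] F [ 0.2 -0.8 -0.1] op 0.0003
z0.2335 t 48.66 tcp [0.4882 0.0866 0.233 ] ori [-1.7995e+02 -1.0000e-02  1.2535e+02] F [-0.3 -0.1 -0.1] op 0.0002
z0.231 t 48.91 tcp [0.4884 0.0869 0.232 ] ori [1.7991e+02 6.0000e-02 1.2537e+02] F [ 0.6 -0.3  4.2] op 0.0006
z0.2295 t 49.16 tcp [0.4887 0.0871 0.2318] ori [1.7979e+02 1.1000e-01 1.2539e+02] F [-0.2 -0.3  9.4] op 0.0004
z0.2285 t 49.41 tcp [0.4889 0.0872 0.2316] ori [1.7970e+02 1.3000e-01 1.2539e+02] F [-0.2  0.4 12.8] op 0.0004
 t 49.91 tcp [0.4876 0.087  0.2885] ori [-1.7989e+02 -6.0000e-02  1.2539e+02] F [-0.4  0.3  0.2] op 0.0002
```

View pics/z12.png

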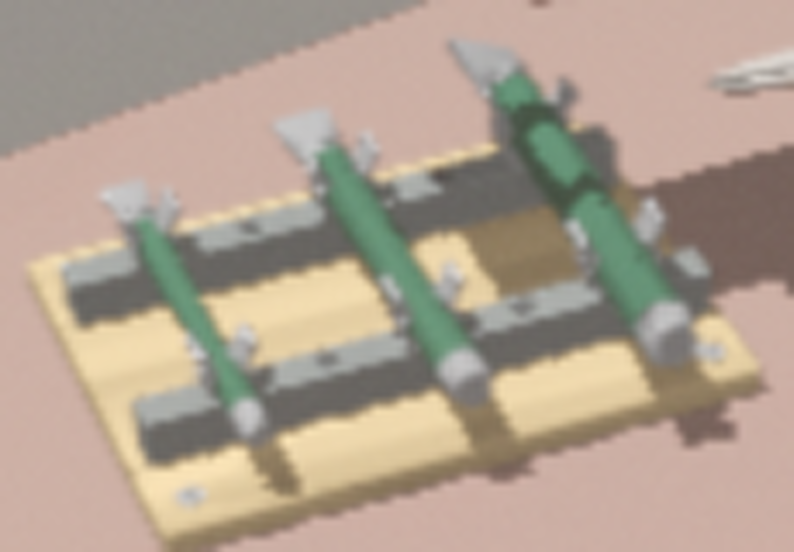

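View pics/y12.png

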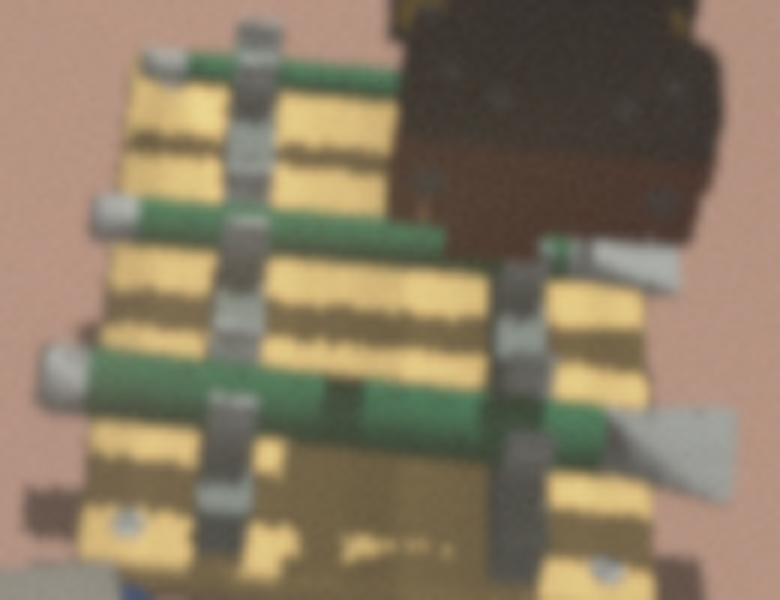

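```bash
python3 -c "
from station import r
print(r.hand_in()); print(r.sense()['clock'])"
```

```text
the job is handed in; nothing more can be done
None
the job is handed in; nothing more can be done
```

Both chisels are clicked into their own clips and the job is handed in, but the large chisel is rolled about its own axis, so its blade does not lie flat.

**Medium chisel:** I took it out of the large clips and pressed it into the middle clips while still gripped. Touch probes found its top at the same height at both ends. In the wrist picture its length is centred to about 0.6 mm, using the small chisel as reference.

**Large chisel:** I picked it off the bench, set it in the flared tops of the large clips and pressed it down with closed fingers.
- **Direction and centring:** Its cutting edge points the same way as on the small chisel, and the bar lay centred between the clip jaws before release. I did not re-measure its lengthwise centring once it was seated.
- **Height:** Both ends stood at equal height and were stiff under about 15 N. The bar still read 0.8 mm too high against the medium chisel. A last press near one clip, after the attempts below, gave roughly the same height.
- **Roll:** By the pictures it sat about 22° rolled after the press-down. I tried twice to press the raised side of the blade flat. The first try changed nothing visible and the second seems to have increased the roll, perhaps to about 45°. I stopped there because time was short.

The last pictures show the small chisel still in its clips, and I saw nothing round the rack moved. No force I read passed about 19 N. The last clock reading before hand-in was 49.9 s, with the gripper clear of everything.

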